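# Clip the sign plate, then hold the engraver guard open

### The job

Take the orange spring clamp off its parking stand and clip it well down over the upright yellow lug at the front of the engraver, so that the sign plate cannot shift, and let go of it. Then lift the engraver's clear guard by its handle and hold it open at 40 degrees from closed (level with the orange line on the side fin); the job finishes with the robot still holding the handle, because the guard falls shut if released. Leave the other things on the table where they are.

Things in the scene. Friction and masses are not known exactly. Their poses are not given: they have to be found in the camera images.
- clamp_pivot (a point): Pivot pin at the middle of an orange clothes-peg spring clamp, 75 g, 24 mm wide (its y), 86 mm tall, standing jaws down, handles up. z points up to the handles; jaws and handles open along x. Jaw tips lie 36 mm below this point. Each handle ends in a black grip, 10 x 24 x 18 mm (x y z), centred 40 mm above the pivot, leaning out 0.3 rad; 65 mm over both grips.
- clamp_jaw (a joint): Opening of the clamp's jaws, rad: 0 on an edge 8 mm thick (stand or lug), -0.2 shut on nothing, 0.6 fully open. Squeezing the black grips along x opens it (10 N is enough, more does no harm); at its stop they are upright, 34 mm over their faces, their centres 46 mm above the pivot, the jaw tips 28 mm apart. Released, a spring shuts the jaws with about 7 N.
- clamp: The same clamp; origin midway between the jaw tips, axes as at its pivot. The rubber jaw pads are its lowest 11 mm; an edge can enter 30 mm between the jaws before it meets the pivot pin. While squeezed, this body (one half of the clamp) leans up to 0.3 rad about y.
- stand: Parking stand of the clamp, fixed, left or right of the engraver: wooden base 64 x 64 x 12 mm with an upright steel strip (8 mm thick along x, 50 mm long along y, top 36 mm above the table). The clamp sits astride the strip, jaw tips on the wood, its axes along the stand's, within 8 mm of its middle. Origin under the centre of the base.
- lug_top (a point): Middle of the top edge of the upright yellow lug at the engraver's front left: a slab 8 mm thick along x, 60 mm long along y, rising 45 mm above the grey bed to 75 mm above the table. Axes are the engraver's: x from its front towards the hinge, y left, z up. The guard's handle is 110 mm to the right (-y) and 25 mm behind (+x).
- engraver: Flatbed plate engraver, fixed: grey bed 420 mm deep (x), 300 mm wide (y), 30 mm high, blue side walls 65 mm high, front towards the robot. Origin under the centre of the bed; x points from the front to the hinge side, y left, z up. A clear fin at the left rear bears an orange line that rises at 40 degrees from the hinge.
- guard (a joint): Angle of the guard (clear pane in an aluminium frame 230 x 300 mm, 15 mm thick, 0.63 to 1.26 kg), rad: 0 closed and level, growing as its front edge rises; 40 degrees is 0.698. Its level hinge axis runs along the engraver's y at the rear, 130 mm behind (+x) the engraver's origin, 72.5 mm above the table. It falls shut by itself; 3 to 6 N at the handle lifts it.
- guard_handle (a point): Round black bar 14 mm thick, 110 mm long along y, on two arms 100 mm apart in front of the guard; 60 mm free between bar centre and guard. This point is the bar's centre: guard closed, 290 mm in front (-x) of the hinge axis and 12.5 mm above it, 85 mm above the table, 55 mm above the bed. It swings with the guard about the hinge; the bar can turn between gripping fingers.
- tape_roll: Bystander: green ring of tape, 96 mm across, 25 mm high; origin at its underside or, if lying, its middle.
- film_roll: Bystander: upright white roll, 56 mm across, 170 mm high; origin at its underside or, if lying, its middle.
- red_roll: Bystander: upright red roll, 48 mm across, 140 mm high; origin at its underside or, if lying, its middle.
- jar: Bystander: amber jar with steel cap, 60 mm across, 80 mm high; origin at its underside or, if lying, its middle.
- carton: Bystander: cardboard box 140 x 100 x 70 mm; origin at its underside or, if lying, its middle.
- screwdriver: Bystander: screwdriver lying on the table; origin at its underside or, if lying, its middle.
- scraper: Bystander: flat blue scraper, 70 x 100 mm, 14 mm high; origin at its underside or, if lying, its middle.

How it is judged:
On the way, in this order (a step that is already met when the one before it is completed fails the run):
1. the clamp is clipped down over the yellow lug and let go, the guard still closed (x of clamp_pivot in the frame of lug_top between -0.012 and 0.012 m and y of clamp_pivot in the frame of lug_top between -0.024 and 0.024 m and z of clamp_pivot in the frame of lug_top between 0 and 0.027 m and value of joint clamp_jaw between -0.1 and 0.12 rad and angle between clamp_pivot's own z axis and vertical below 0.35 rad and contact force between the fingers and clamp below 0.1 N and value of joint guard below 0.1 rad), for 0.3 s.
2. the guard is lifted by its handle (value of joint guard above 0.5 rad and contact force between the fingers and guard above 0.5 N and distance between the grasp point and guard_handle below 0.07 m), for 0.1 s.
At the end, for the whole second after the job is handed in: Clamp grips the yellow lug, untouched, upright within 20 degrees, pivot at most 27 mm above the lug top, within 24 mm of its middle along and 12 mm across; guard still at 40 degrees, give or take 5, held by the fingers on its handle and by no other thing (x of clamp_pivot in the frame of lug_top between -0.012 and 0.012 m and y of clamp_pivot in the frame of lug_top between -0.024 and 0.024 m and z of clamp_pivot in the frame of lug_top between 0 and 0.027 m and value of joint clamp_jaw between -0.1 and 0.12 rad and angle between clamp_pivot's own z axis and vertical below 0.35 rad and contact force between each of the fingers, guard and clamp below 0.1 N and value of joint guard between 0.611 and 0.785 rad and velocity of joint guard between -0.05 and 0.05 rad/s and contact force between the fingers and guard above 1 N and distance between the grasp point and guard_handle below 0.07 m and contact force between guard and tape_roll below 0.1 N and contact force between guard and film_roll below 0.1 N and contact force between guard and red_roll below 0.1 N and contact force between guard and jar below 0.1 N and contact force between guard and carton below 0.1 N and contact force between guard and screwdriver below 0.1 N and contact force between guard and scraper below 0.1 N); the arm keeps its last pose, push and grip.
It fails at once if a bystander is moved by more than 30 mm (distance of any of tape_roll, film_roll, red_roll, jar, carton, screwdriver, scraper from where it was at the start of the episode above 0.03 m).
It also fails if it takes over 53 s, if anything falls off the work surface, if the arm or the gripper's body presses on something with over 40 N, if the wrist force passes 120 N, or if a joint passes its speed limit or range.

### The arm

A 6-joint arm with a two-finger parallel gripper is mounted at the origin on the work surface. World frame = base frame: x ahead of the robot, y to its left, z up, the work surface at z = 0. Lengths are in m, angles in rad, forces in N, time in s.
With the tool pointing down it reaches from about 0.275 to 0.875 m from the base axis. Payload 12.5 kg.
Tool frame: the origin (TCP) lies on the centre line of the jaws, within the pads' length; the fingertips stand r.finger_overhang ahead of it and the grasp point (between the pads) lies 3 mm ahead of it (r.finger_overhang is the distance from the TCP to the fingertips, in m); z points along the fingers, y is the direction in which the jaws open and shut (so a half turn about z gives the same grasp; the last joint's range is limited). The gripper opens to 85 mm and grips with 20 to 120 N. Pads are 22 mm wide; open, the fingers measure 114 mm over their backs; the gripper's body (76 mm by 85 mm) begins 54 mm behind the grasp point. The pads swing forward as they close: fully open they stand 13 mm farther back than shut.
Start: joints at [-1.394, 0.351, 1.652, -0, 1.139, -0.085], TCP at [0.142, -0.531, 0.253] pointing down, gripper open.
Joint ranges: [-2.75, 2.75], [-0.79, 2.1], [0.01, 2.65], [-1.57, 4.71], [0.07, 3.14], [-2.87, 2.87]. Speed limits (rad/s): [2.22, 2.22, 2.79, 3.14, 3.14, 3.14].

### API

Orientations are given as a unit quaternion [x, y, z, w].
In Python, from cell import r, optics gives the robot as it stands. The module is installed in compiled form; this text tells all that it offers. Calls block until the motion is done:
- r.move_to(position, orientation): joint-space move of the TCP to a pose.
- r.move_linear(position, rot=None, vel=0.15): straight line of the TCP; rot=None keeps the orientation; vel is the mean speed in m/s.
- r.set_joints(angles): joint-space move.
- r.set_gripper(opening, squeeze=None): opening from 0.0 (shut) to 1.0 (fully open); squeeze is the grip in N (None keeps the last); returns when the fingers have stopped.
- r.sleep(seconds).
- r.inverse_kinematics(position, orientation): joint angles nearest the present ones, or None.
- optics.get_image(name): name is "scene" or "top" or "wrist"; returns a dict with "pixels" (384x512x3 uint8, red, green, blue), "depth" (384x512 float32, m along the optical axis (not along the pixel's ray), 0 where there is no reading), "fx", "fy", "cx", "cy" (pixels), "camera_from_world" (4x4, takes a point from world to camera coordinates); the wrist camera has in their place "mount" (4x4, takes a point from camera to tool coordinates, whose origin is the TCP and whose axes are the flange's). Camera axes: x right, y down, z forward; pixel columns grow to the right and rows downward; lengths in m; the calibration is good to about 2 mm. The wrist camera is an equidistant fisheye: a pixel r from the principal point sees the ray r / f radians off the axis. A picture is of the moment at which its call begins: read the wrist's pose just before it.
A pose or a line that the arm cannot do raises r.PlanningError and nothing moves.
- r.hand_in(): hands the job in, once; it reports no verdict.
Readings, each from a call of its own:
- r.current_t(): time.
- r.current_q(): joint angles.
- r.current_qvel(): joint speeds.
- r.current_effort(): joint torques, N m.
- r.current_tool_pos(): TCP position.
- r.current_ee_rot(): TCP orientation.
- r.current_contact_force(): force on the tool from outside, world axes, zero at the start.
- r.current_torque(): the same for the moment, N m.
- r.current_opening(): opening from 0.0 (shut) to 1.0 (fully open).
Only numpy, scipy, OpenCV 4.12 (cv2) and the standard library are available. Lean on these libraries where they do the work, as an engineer would, in place of code of your own. Each camera call takes 0.05 s, during which the arm holds its last target. There are 200 camera calls.

## Working session

There is one attempt and no reset: what is moved stays moved. The work goes in short steps, each a Python script; the robot and the scene stay as the last script left them, time stands still between calls to the robot, and variables do not carry over. Pictures are saved under pics/ and viewed, about 8 in all and at most 12, crops included, and the job is handed in when it is done.

```bash
mkdir -p pics; cat > h.py <<'E'
import numpy as np, cv2
from cell import r, optics
from scipy.spatial.transform import Rotation as R
def snap(name,fn,crop=None,scale=1):
    d=optics.get_image(name); p=d['pixels'][:,:,::-1]
    if crop: x0,y0,x1,y1=crop; p=p[y0:y1,x0:x1]
    cv2.imwrite('pics/'+fn,cv2.resize(p,None,fx=scale,fy=scale,interpolation=cv2.INTER_CUBIC)); return d
def cloud(d):
    v,u=np.mgrid[0:384,0:512]; z=d['depth']
    c=np.stack([(u-d['cx'])/d['fx']*z,(v-d['cy'])/d['fy']*z,z,np.ones_like(z)],-1)
    w=c@np.linalg.inv(d['camera_from_world']).T
    w[z==0]=np.nan
    return w[...,:3]
def down(yaw): # tool z down, tool y along world angle yaw
    y=np.array([np.cos(yaw),np.sin(yaw),0]); z=np.array([0,0,-1.]); x=np.cross(y,z)
    return R.from_matrix(np.stack([x,y,z],1)).as_quat()
E
python3 - <<'E'
from h import *
for n in('top','scene'):
    d=snap(n,n+'1.png',scale=1.5); np.savez(n+'.npz',w=cloud(d),p=d['pixels'],T=d['camera_from_world'],k=[d['fx'],d['fy'],d['cx'],d['cy']])
    print(n,np.linalg.inv(d['camera_from_world']).round(2),d['fx'])
print(r.finger_overhang,r.current_t(),r.current_ee_rot())
E
```

```text
top [[-0.02 -1.    0.07  0.47]
 [-1.    0.02 -0.01 -0.03]
 [ 0.   -0.07 -1.    1.47]
 [ 0.    0.    0.    1.  ]] 424.6831478302745
scene [[-0.14  0.83 -0.54  1.27]
 [ 0.99  0.13 -0.07  0.07]
 [ 0.01 -0.54 -0.84  1.16]
 [ 0.    0.    0.    1.  ]] 485.95819976783156
0.022 0.1 [ 9.91445698e-01  1.30518880e-01 -2.10695372e-05 -4.98606634e-04]
```

View pics/top1.png

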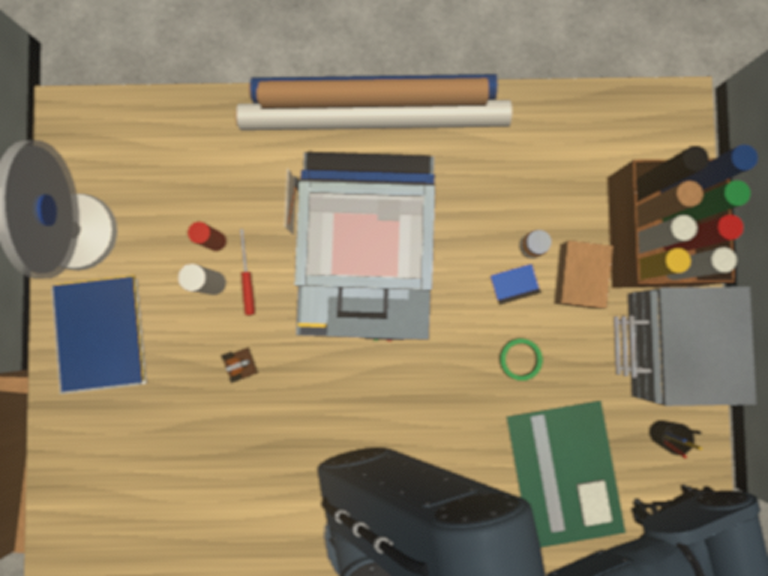

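View pics/scene1.png

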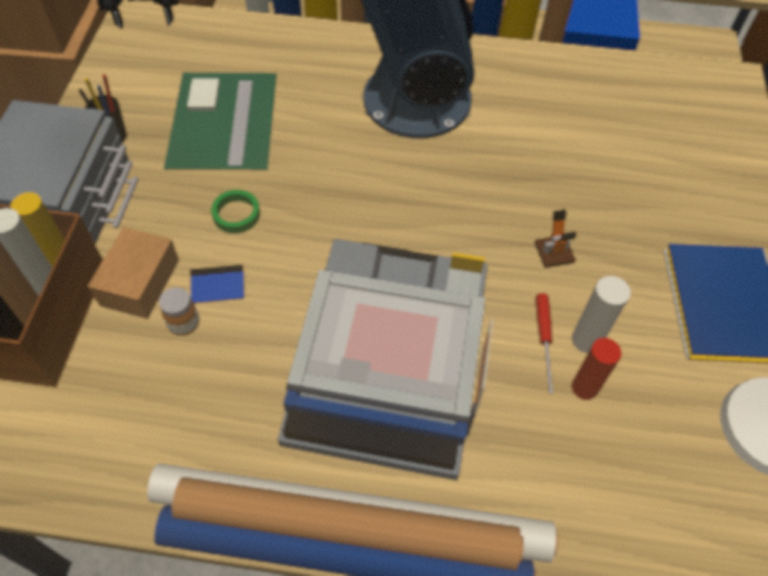

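The top view shows the clamp on its stand at about (239,365), the engraver at (297–435, 152–340), the yellow lug at (312,326) and the handle bar at (362,315). The tall rolls are at (205,235) and (195,278). I'll measure these from the depth data.

```bash
python3 - <<'E'
from h import *
for n in('top','scene'):
    f=np.load(n+'.npz'); w=f['w']; p=f['p'].astype(int)
    hsv=cv2.cvtColor(f['p'],cv2.COLOR_RGB2HSV)
    def rep(name,m):
        q=w[m]; q=q[~np.isnan(q).any(1)]
        if len(q)<5: print(n,name,len(q));return
        c=q.mean(0); u,s,vt=np.linalg.svd((q-c)[:,:2],full_matrices=False)
        a=(q-c)[:,:2]@vt.T
        print(n,name,len(q),'mean',c.round(4),'med',np.median(q,0).round(4),'ax deg',np.degrees(np.arctan2(vt[0,1],vt[0,0])).round(1),'ext',np.ptp(a,axis=0).round(3),'mid',(c[:2]+((a.max(0)+a.min(0))/2)@vt).round(4),'z',q[:,2].min().round(3),q[:,2].max().round(3))
    box=lambda x0,x1,y0,y1,z0,z1:(w[...,0]>x0)&(w[...,0]<x1)&(w[...,1]>y0)&(w[...,1]<y1)&(w[...,2]>z0)&(w[...,2]<z1)
    V=hsv[...,2];S=hsv[...,1];H=hsv[...,0]
    yel=(H>18)&(H<32)&(S>130)&(V>140)
    rep('lug',yel&box(.2,.6,-.1,.3,.06,.09))
    rep('clamp hi',box(.2,.45,.2,.5,.075,.2))
    rep('clamp all',box(.2,.45,.2,.5,.045,.2))
    rep('base',box(.2,.45,.2,.5,.006,.018))
    rep('guard pane frame',box(.4,.8,-.25,.2,.068,.09)&(S<60)&(V>130))
    rep('bed',box(.3,.8,-.25,.2,.024,.036))
    rep('handle',box(.35,.6,-.15,.12,.07,.1)&(V<70))
    if n=='top':
        for uv in [(239,365),(312,326),(362,315),(297,335),(430,338),(303,183),(434,185)]:
            print(uv,w[int(uv[1]/1.5),int(uv[0]/1.5)].round(3))
    u0,v0,u1,v1={'top':(140,210,300,235+15),'scene':(270,130,400,210)}[n]
    if n=='top': c1=f['p'][220:265,140:180]; c2=f['p'][185:235,190:300]
    else: c1=f['p'][130:185,345:395]; c2=f['p'][155:205,210:330]
    ims=[cv2.resize(c,(390,360),interpolation=cv2.INTER_CUBIC) for c in (c1,c2)]
    cv2.imwrite(f'pics/c_{n}.png',np.hstack(ims)[:,:,::-1])
a=[cv2.resize(cv2.imread(f'pics/c_{n}.png'),(780,300)) for n in('top','scene')]
cv2.imwrite('pics/c.png',np.vstack(a))
E
```

```text
top lug 34 mean [0.4738 0.1416 0.0745] med [0.4738 0.1415 0.0745] ax deg -91.5 ext [0.055 0.004] mid [0.4738 0.1422] z 0.066 0.079
top clamp hi 78 mean [0.3873 0.3131 0.0927] med [0.3864 0.3132 0.0941] ax deg -160.4 ext [0.063 0.026] mid [0.3869 0.3141] z 0.075 0.103
top clamp all 167 mean [0.3879 0.313  0.0745] med [0.389  0.3129 0.0724] ax deg -160.1 ext [0.063 0.027] mid [0.387  0.3138] z 0.045 0.103
top base 276 mean [0.365  0.3163 0.0098] med [0.3806 0.3017 0.0091] ax deg -72.9 ext [0.329 0.286] mid [0.3287 0.349 ] z 0.006 0.018
top guard pane frame 4697 mean [0.6751 0.0239 0.0765] med [0.6859 0.0223 0.0765] ax deg -92.2 ext [0.301 0.253] mid [0.6595 0.0241] z 0.068 0.087
top bed 2406 mean [0.4993 0.0259 0.0304] med [0.4996 0.0236 0.0304] ax deg -93.9 ext [0.3   0.117] mid [0.5009 0.0324] z 0.024 0.036
top handle 70 mean [0.4945 0.0301 0.0914] med [0.4938 0.0297 0.0912] ax deg -92.3 ext [0.097 0.008] mid [0.4946 0.0312] z 0.086 0.097
(239, 365) [0.389 0.304 0.056]
(312, 326) [0.472 0.14  0.077]
(362, 315) [0.493 0.031 0.091]
(297, 335) [0.453 0.18  0.027]
(430, 338) [ 0.441 -0.1
[... 335 characters left out ...]
075 0.103
scene clamp all 240 mean [0.3873 0.3102 0.0753] med [0.3798 0.3099 0.0764] ax deg 18.5 ext [0.066 0.027] mid [0.389  0.3127] z 0.045 0.103
scene base 300 mean [0.3901 0.317  0.0108] med [0.4011 0.3095 0.0109] ax deg -41.7 ext [0.318 0.307] mid [0.3091 0.3287] z 0.006 0.018
scene guard pane frame 7138 mean [0.6761 0.024  0.0767] med [0.6822 0.0214 0.0765] ax deg 87.6 ext [0.299 0.233] mid [0.6705 0.024 ] z 0.068 0.089
scene bed 2098 mean [0.5276 0.0241 0.0301] med [0.497  0.0218 0.0301] ax deg 14.6 ext [0.42  0.366] mid [0.618  0.0357] z 0.024 0.036
scene handle 92 mean [0.5007 0.0298 0.0907] med [0.5009 0.0289 0.091 ] ax deg -94.0 ext [0.097 0.013] mid [0.5007 0.0313] z 0.085 0.096
```

View pics/c.png

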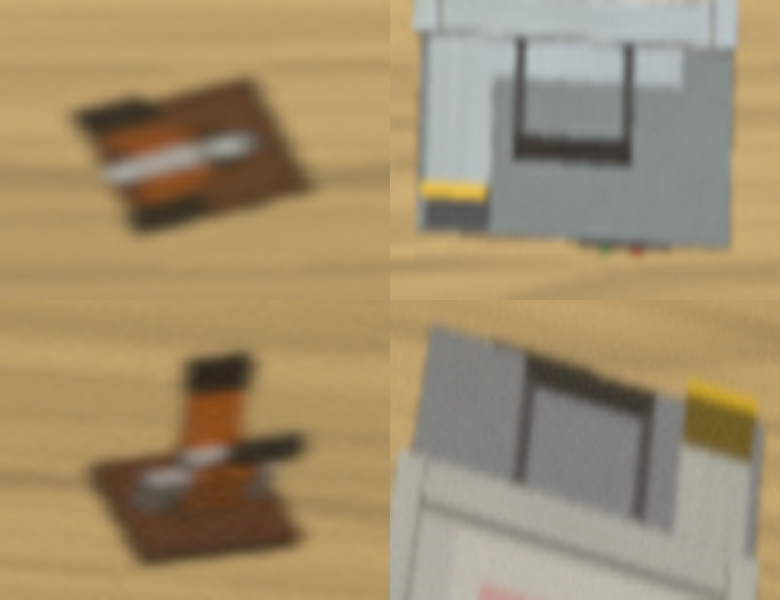

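The clamp sits at (0.388, 0.3135) with its x axis at about 19.5°. The lug is at (0.475, 0.142), and engraver yaw is about -2.4°. The two cameras agree to 2–4 mm. Next I'll grasp the clamp.

```bash
python3 - <<'E'
from h import *
C=[.388,.3135]
for k in (0,np.pi):
    for p,y in ((C,19.5),([.475,.142],-2.4),([.497,.031],-2.4)):
        q=r.inverse_kinematics([*p,.25],down(np.radians(y)+k)); print(k,None if q is None else np.round(q,2))
def best(p,y):
    c=[(abs(q[5]),k) for k in(0,np.pi) if (q:=r.inverse_kinematics(p,down(y+k))) is not None]
    return down(y+min(c)[1])
o=best([*C,.22],np.radians(19.5))
r.set_gripper(1.0,40)
r.move_to([*C,.22],o); r.move_linear([*C,.13],vel=.15)
snap('wrist','w1.png',scale=1.5); snap('scene','s2.png',crop=(290,60,450,220),scale=3)
r.move_linear([*C,.093],vel=.08); print(r.current_contact_force())
r.set_gripper(0.0,60); print(r.current_opening(),r.current_contact_force(),r.current_tool_pos(),r.current_t())
a=cv2.resize(cv2.imread('pics/w1.png'),(400,300)); 
snap('scene','s3.png',crop=(290,60,450,220),scale=2.5)
snap('wrist','w2.png')
b=cv2.imread('pics/s3.png'); b=cv2.resize(b,(400,400)); c=cv2.resize(cv2.imread('pics/w2.png'),(400,300))
cv2.imwrite('pics/g.png',np.hstack([np.vstack([a,c]),cv2.resize(b,(400,600))]))
E
```

```text
0 [ 0.59  0.26  1.78 -0.    1.1   0.25]
0 [ 0.2   0.26  1.79 -0.    1.09  0.24]
0 [-0.03  0.26  1.79 -0.    1.09  0.01]
3.141592653589793 None
3.141592653589793 None
3.141592653589793 None
[ 0.4840863  -0.2811282   0.42473609]
0.37921258446154016 [ 1.95294468  0.91194594 15.67283248] [0.39010806 0.31477153 0.09517851] 5.3917
```

View pics/g.png

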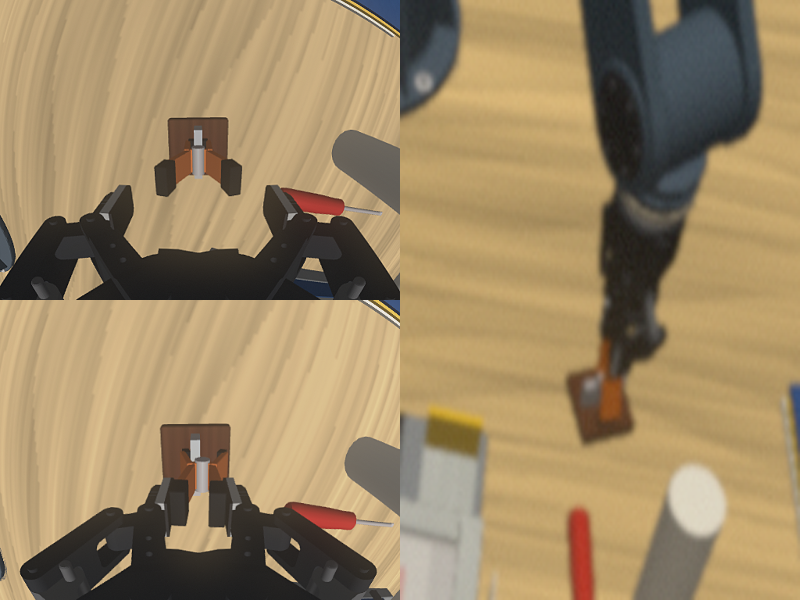

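The grips are squeezed to their stop (opening 0.379, about 32 mm), with the clamp centred between the pads. I'll lift it and check again above the lug.

```bash
python3 - <<'E'
from h import *
p=r.current_tool_pos()
r.move_linear([p[0],p[1],.22],vel=.12); print(r.current_opening(),r.current_contact_force())
L=[.4755,.1425]; o=down(np.radians(-2.4))
r.move_to([*L,.22],o); r.move_linear([*L,.185],vel=.1); print(r.current_opening(),r.current_tool_pos(),r.current_t())
d=snap('wrist','w3.png',crop=(100,150,420,384),scale=2)
t=snap('top','t3.png',crop=(170,170,310,250),scale=3)
w=cloud(t); s=cloud(e:=snap('scene','s4.png',crop=(200,90,360,220),scale=2.5))
h=cv2.cvtColor(e['pixels'],cv2.COLOR_RGB2HSV)
m=(h[...,0]>5)&(h[...,0]<16)&(h[...,1]>150)&(s[...,2]>.08)&(abs(s[...,0]-.475)<.08)&(abs(s[...,1]-.14)<.06)
print(m.sum(),np.median(s[m],0),s[m].min(0) if m.any() else 0,s[m].max(0) if m.any() else 0)
a=cv2.resize(cv2.imread('pics/w3.png'),(410,300));b=cv2.resize(cv2.imread('pics/s4.png'),(369,300))
cv2.imwrite('pics/g2.png',np.hstack([a,b]))
E
```

```text
0.3805505868199394 [-0.39005032  0.45947972  0.13149575]
0.378634226579835 [0.47542619 0.14317145 0.18518315] 7.9917
102 [0.49561072 0.14240611 0.13118459] [0.486924   0.13174216 0.10948937] [0.50396115 0.15313004 0.15259885]
```

View pics/g2.png

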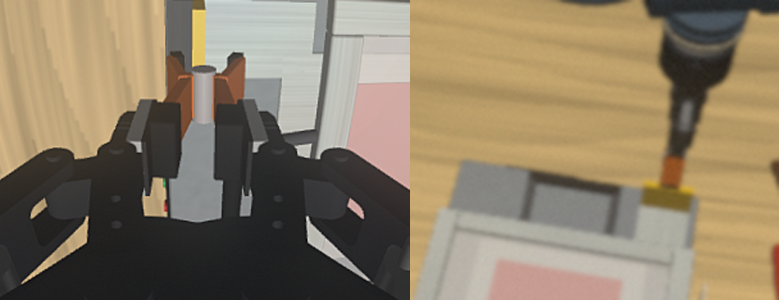

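The wrist view shows the lug (column ~199) between the open jaws (~179 and ~238). The jaw centre is about 3 mm toward +x of it, so I'll shift -2.5 mm and lower.

```bash
python3 - <<'E'
from h import *
L=[.473,.1425]
r.move_linear([*L,.185],vel=.05)
f0=r.current_contact_force()
for z in np.arange(.175,.1315,-.007):
    r.move_linear([*L,z],vel=.06); f=r.current_contact_force()-f0
    if abs(f[2])>12 or np.hypot(*f[:2])>12: break
print(z,f,r.current_tool_pos(),r.current_t())
snap('wrist','w4.png',crop=(100,150,420,384),scale=2)
s=cloud(e:=snap('scene','s5.png',crop=(250,90,350,190),scale=4))
a=cv2.resize(cv2.imread('pics/w4.png'),(410,300));b=cv2.resize(cv2.imread('pics/s5.png'),(300,300))
cv2.imwrite('pics/g3.png',np.hstack([a,b]))
E
```

```text
0.13299999999999995 [-0.8055638   1.291798   -0.28100131] [0.47279446 0.14245542 0.13259631] 10.3083
```

View pics/g3.png

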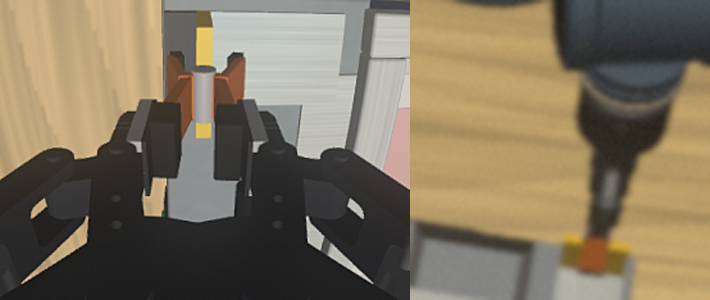

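The lug (column ~204) lies centred between the jaws, directly under the pin, and there is no contact force. Release now.

```bash
python3 - <<'E'
from h import *
p=r.current_tool_pos()
r.set_gripper(1.0); r.sleep(.3)
r.move_linear([p[0],p[1],.26],vel=.12); r.sleep(.4)
print(r.current_opening(),r.current_t())
r.move_to([.40,-.08,.30],down(np.radians(-2.4)))
for n in('top','scene'):
    d=snap(n,n+'5.png',crop=(190,150,310,240) if n=='top' else (210,130,340,230),scale=3); w=cloud(d)
    m=(w[...,2]>.08)&(abs(w[...,0]-.475)<.07)&(abs(w[...,1]-.1425)<.04); q=w[m]
    print(n,len(q),q.min(0).round(4),q.max(0).round(4),((q.min(0)+q.max(0))/2).round(4))
    h=cv2.cvtColor(d['pixels'],cv2.COLOR_RGB2HSV)
    m=(w[...,2]>.07)&(w[...,2]<.1)&(h[...,2]<75)&(abs(w[...,0]-.497)<.03)&(abs(w[...,1]-.03)<.08);q=w[m];print('handle',len(q),q.mean(0).round(4))
a=cv2.resize(cv2.imread('pics/top5.png'),(390,300));b=cv2.resize(cv2.imread('pics/scene5.png'),(390,300))
cv2.imwrite('pics/g4.png',np.hstack([a,b]))
E
```

```text
0.9988068886925485 12.8833
top 165 [0.444  0.1297 0.08  ] [0.5065 0.1717 0.1526] [0.4753 0.1507 0.1163]
handle 80 [0.4944 0.0301 0.0911]
scene 248 [0.445  0.1164 0.0801] [0.5121 0.1552 0.1497] [0.4785 0.1358 0.1149]
handle 121 [0.4998 0.0316 0.0896]
```

View pics/g4.png

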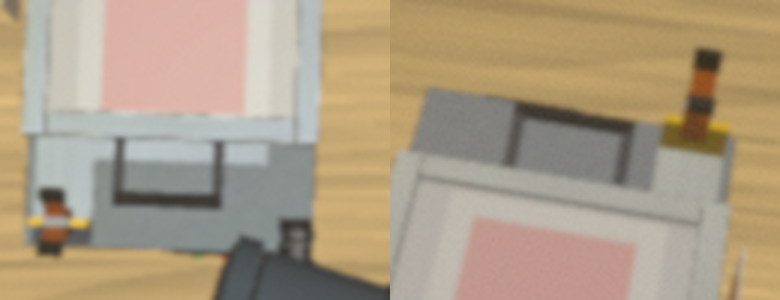

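The clamp is astride the lug and upright: in the scene crop it is at (700,95), and in the top crop at (52,220). I'll check its height against the stand measurement, then grasp the handle with a light squeeze.

```bash
python3 - <<'E'
from h import *
def top(w,hs,c):
    m=(w[...,2]>.07)&(abs(w[...,0]-c[0])<.045)&(abs(w[...,1]-c[1])<.03)&(hs[...,2]<70); q=w[m]
    z=q[:,2]; z=z[z>z.max()-.03]; return np.percentile(z,[50,80,90,95]).round(4)
for n in('top','scene'):
    f=np.load(n+'.npz'); print(n,'old',top(f['w'],cv2.cvtColor(f['p'],cv2.COLOR_RGB2HSV),(.388,.3135)))
    d=optics.get_image(n); w=cloud(d); hs=cv2.cvtColor(d['pixels'],cv2.COLOR_RGB2HSV); print('new',top(w,hs,(.475,.1425)))
H=[.497,.031]; o=down(np.radians(-2.4))
r.set_gripper(.6,20)
r.move_to([*H,.20],o); r.move_linear([*H,.088],vel=.12); f0=r.current_contact_force(); print(f0)
r.set_gripper(0.0,20); r.sleep(.2)
print(r.current_opening(),r.current_contact_force()-f0,r.current_tool_pos(),r.current_t())
snap('wrist','w6.png',crop=(60,120,460,384),scale=1.5)
E
```

```text
top old [0.0965 0.099  0.1004 0.102 ]
new [0.1433 0.1465 0.1474 0.1475]
scene old [0.0944 0.097  0.0975 0.0987]
new [0.141  0.144  0.1449 0.1456]
[ 0.60301974 -0.02707711 -0.08733075]
0.1513573459445108 [-8.51818764 -0.98324504  8.27267207] [0.49591212 0.03107647 0.08822985] 16.9083
```

View pics/w6.png

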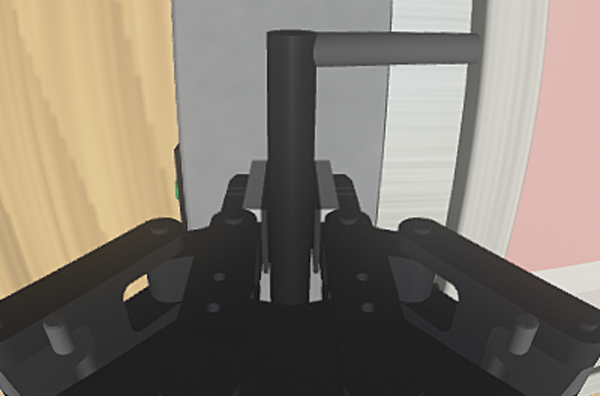

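The bar is between the pads (opening 0.151), and its side load suggests the bar is at x≈0.495. The clamp rose 46.7 mm from stand to lug on both cameras, so the pivot is about 20 mm above the lug top (limit 27). Now tighten and lift along the arc.

```bash
python3 - <<'E'
from h import *
p=r.current_tool_pos(); B=np.array([.4950,p[1],.088])
r.move_linear(B,vel=.03); print(r.current_contact_force(),r.current_tool_pos())
r.set_gripper(0.0,60); print(r.current_opening(),r.current_contact_force())
a=np.radians(-2.4); ex=np.array([np.cos(a),np.sin(a),0])
for t in np.radians(np.arange(5,41,5)):
    c,s=np.cos(t),np.sin(t)
    dx=.29-.29*c+.0125*s; dz=.29*s+.0125*c-.0125
    r.move_linear(B+ex*dx+[0,0,dz],vel=.08)
    f=r.current_contact_force(); print(round(np.degrees(t)),f.round(1),r.current_opening().__round__(3))
    if np.linalg.norm(f)>50: break
print(r.current_tool_pos(),r.current_t())
np.set_printoptions(suppress=True)
for n in('top','scene'):
    d=snap(n,n+'7.png',crop=(180,90,310,240) if n=='top' else (180,80,360,320),scale=2)
    w=cloud(d); h=cv2.cvtColor(d['pixels'],cv2.COLOR_RGB2HSV)
    m=(h[...,1]<60)&(h[...,2]>130)&(w[...,0]>.5)&(w[...,0]<.85)&(w[...,1]>-.16)&(w[...,1]<.19)&(w[...,2]>.1)
    q=w[m]; u=(q[:,:2]-[.785,.019])@ex[:2]; k=np.polyfit(u,q[:,2],1); res=q[:,2]-np.polyval(k,u)
    g=abs(res)<.015; k=np.polyfit(u[g],q[g,2],1); print(n,len(q),g.sum(),'angle',np.degrees(np.arctan(-k[0])))
    m=(w[...,2]>.11)&(abs(w[...,0]-.475)<.045)&(abs(w[...,1]-.1425)<.03)&(h[...,2]<70);print('clamp',np.percentile(w[m][:,2],[50,90]),w[m].mean(0))
x=cv2.imread('pics/top7.png');y=cv2.imread('pics/scene7.png')
cv2.imwrite('pics/g7.png',np.hstack([cv2.resize(x,(390,450)),cv2.resize(y,(340,450))]))
E
```

```text
[ 4.58739826 -0.12735179 -1.20577789] [0.49577186 0.03108957 0.08833246]
0.14242481245111813 [4.81193416 1.32769573 3.01660884]
5 [ 7.6  0.3 -3.5] 0.14
10 [ 7.5 -1.2 -4.1] 0.141
15 [ 6.7 -1.1 -4.2] 0.138
20 [ 2.2 -0.5 -4.6] 0.143
25 [-5.6 -2.8 -2. ] 0.139
30 [-10.   -2.9   0.8] 0.14
35 [-16.9  -3.2   9.2] 0.135
40 [-22.3  -4.5  16.3] 0.142
[0.56852962 0.02761436 0.2725501 ] 21.1583
top 2661 2309 angle 40.74419850309098Traceback (most recent call last):
  File "<stdin>", line 20, in <module>
    return _quantile_unchecked(
        a, q, axis, out, overwrite_input, method, keepdims, weights)
    return _ureduce(a,
                    func=_quantile_ureduce_func,
    ...<5 lines>...
                    overwrite_input=overwrite_input,
                    method=method)
    r = func(a, **kwargs)
    result = _quantile(arr,
                       quantiles=q,
    ...<2 lines>...
                       out=out,
                       weights=wgt)
    slices_having_nans = np.isnan(arr[-1, ...])
                                  ~~~^^^^^^^^^
IndexError: index -1 is out of bounds for axis 0 with size 0
```

```bash
python3 - <<'E'
from h import *
p=np.array(r.current_tool_pos()); a=np.radians(-2.4); ex=np.array([np.cos(a),np.sin(a),0])
r.move_linear(p+.0010*(-.766*ex+[0,0,.643]),vel=.02); r.sleep(.3)
print(r.current_contact_force(),r.current_tool_pos(),r.current_opening(),r.current_t())
for n in('top','scene'):
    d=snap(n,n+'7.png',crop=(180,90,310,240) if n=='top' else (180,80,360,320),scale=2)
    w=cloud(d); h=cv2.cvtColor(d['pixels'],cv2.COLOR_RGB2HSV)
    m=(h[...,1]<60)&(h[...,2]>130)&(w[...,0]>.5)&(w[...,0]<.85)&(w[...,1]>-.16)&(w[...,1]<.19)&(w[...,2]>.1)
    q=w[m]
    if len(q)>50:
        u=(q[:,:2]-[.785,.019])@ex[:2]; k=np.polyfit(u,q[:,2],1); g=abs(q[:,2]-np.polyval(k,u))<.015; k=np.polyfit(u[g],q[g,2],1); print(n,len(q),g.sum(),'angle',np.degrees(np.arctan(-k[0])))
    m=(w[...,2]>.11)&(w[...,2]<.17)&(abs(w[...,0]-.475)<.045)&(abs(w[...,1]-.1425)<.03)&(h[...,2]<90)
    if m.any(): print('clamp',m.sum(),np.percentile(w[m][:,2],[50,90]),w[m].mean(0))
x=cv2.imread('pics/top7.png');y=cv2.imread('pics/scene7.png')
cv2.imwrite('pics/g7.png',np.hstack([cv2.resize(x,(390,450)),cv2.resize(y,(340,450))]))
E
```

```text
[ 5.30230573 -1.64010058 -7.73265256] [0.56810551 0.02759912 0.27258231] 0.13505992925115726 21.8333
top 2685 2368 angle 40.477741350994684
scene 7708 7705 angle 39.49743543330954
clamp 74 [0.14172728 0.14595462] [0.47766511 0.14245313 0.14038662]
```

View pics/g7.png

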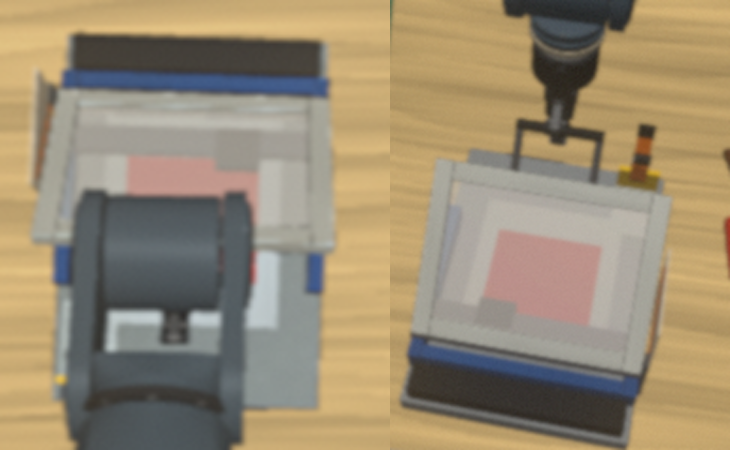

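The scene view shows the guard raised, the gripper holding the bar at (558,135), and the clamp upright on the lug at (643,155). The angle fits read 40.5° and 39.5°, so I'll hand in.

```bash
python3 -c "
from h import *
r.hand_in(); print(r.current_t(),r.current_contact_force(),r.current_tool_pos())"
```

```text
the job is handed in; nothing more can be done
the job is handed in; nothing more can be done
```

I clipped the orange clamp over the yellow lug, let go of it, then lifted the guard by its handle and handed the job in with the gripper still holding it. The clock read 21.8 s just before hand-in; no verdict was reported.

- **Guard:** The last angle checks read 40.5° (top camera) and 39.5° (scene camera). The bar was held at 60 N, with about 9 N of contact force on the tool. At the end of the lift a side load of about 28 N had built up. I moved the tool about 1 mm away from the hinge, and that relieved it.
- **Clamp:** It is upright and untouched, centred on the lug to within a few millimetres. By depth difference its pivot is about 20 mm above the lug top. That is within the 27 mm limit, but higher than the roughly 11 mm I aimed for. It had not moved after the lift.
- **Not fully checked:** The arm blocked the top camera's view of the clamp at the end, so only the scene camera confirmed it. I did not measure the bystanders again. The arm never worked close to them.

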